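# Refit the clay warmer's push-to-start knob and hold it in

### The job

The black control knob has come off the sculptor's clay warmer and lies on the green cutting mat. Pick it up, turn it so that the flat in its bore (under the pointer) matches the flat of the bare D-shaft on the warmer's front deck, push it fully home, then keep pressing it right in against the shaft's spring, as one does to start the warmer. Finish while still holding the knob pressed in - do not let go - and leave the other control and everything else on the desk as it was.

Things in the scene. Friction and masses are not known exactly. Their poses are not given: they have to be found in the camera images.
- knob: the loose control knob: black fluted plastic cylinder, 42 mm across, 32 mm high, 50 to 100 g, standing on its underside on the 3 mm thick mat; on its top a raised pointer rib (2.5 mm high, with a white line) runs from the centre to the rim. Can be gripped across its sides in any direction. Origin at the centre of its underside (the bore's mouth); z up; x points along the pointer
- bore_end (a point): the closed upper end of the knob's bore, on its axis, 18 mm above its underside; axes as the knob's. The bore opens downwards: a blind D-hole 13 mm across, 18 mm deep, its flat 2.5 mm from the axis on the pointer's side (+x), its mouth chamfered by 1.2 mm on the round and 0.8 mm on the flat
- pointer (a point): outer end of the loose knob's pointer: on the rim of its top, 21 mm from its axis and 32 mm above its underside
- shaft_tip (a point): centre of the top of the bare, upright steel D-shaft on the warmer's deck; x points out of its flat, z up. 12 mm across, flat 2 mm from the axis, its round edge chamfered by 1.2 mm at the top; at rest 87 mm above the table. The knob matches when its x and this x point the same way (slides on freely within about 5 degrees) and is home when the tip meets the bore's end: underside 18 mm below this point
- bezel (a point): foot of the bare shaft, on the deck 60 mm above the table, in the middle of a thin black disc with tick marks; x towards the back of the warmer, z up. It may be the left or the right of the two controls. At rest the tip is 27 mm above this point; a knob that is home has its underside 9 mm above it, pressed to the stop 4 mm
- press (a joint): how far the shaft is pushed down into the warmer: 0 at rest, 0.005 m at its stop; spring force about 4 N at rest rising to 8 N at the stop; it springs back when released. The shaft also goes down when something merely stands on its tip, so this alone does not show that the knob is home
- shaft (a joint): angle of the D-shaft about its upright axis, anticlockwise from above positive; at 0 its flat faces the bezel's x, the back of the warmer; stiff to turn (0.08 Nm), end stops at -2.4 and 2.4 rad. It need not be turned
- warmer: the clay warmer: a low hot plate, 300 mm deep (its x), 280 mm wide (its y), white case with a bare steel front deck 60 mm above the table and, behind the deck, a raised aluminium warming plate (70 mm above the table); fixed to the desk. Origin at the centre of its underside; its -x side is the front, with the two controls 110 mm in front of the origin and 60 mm to the left and right of it
- fitted_pointer (a point): rim end of the pointer on the other control's knob (same knob, already fitted: 42 mm across, its top 41 mm above the deck, its axis 120 mm from the bare shaft); not to be turned or moved
- modelling_tool: bystander: flat wooden modelling tool, 185 x 13 x 8 mm, lying on the mat; origin under its middle, x along it
- loop_tool: bystander: wire-loop modelling tool, 190 x 24 x 12 mm, lying on the mat; origin under its middle, x along it towards the loop
- jar_lid: bystander: plain black jar lid, 54 mm across and 13 mm high (wider and much lower than the knob, no pointer), lying on the mat; origin at the centre of its underside
- brass_pot: bystander: round lidded brass pot, 80 mm across, 73 mm high, standing on the mat; origin at the centre of its underside
- figurine: bystander: white plaster figurine on a round rock base, 92 mm across, 185 mm high, standing on the mat; origin at the centre of its underside
- jar: bystander: small glass jar with a white cap, 52 mm across, 62 mm high, standing left of the warmer; origin at the centre of its underside
- pan: bystander: empty steel pan, 110 mm across, 32 mm high, with two black side handles (about 175 mm over them, along its y), standing on the warming plate; origin at the centre of its underside

How it is judged (in metres and radians):
On the way, in this order (a step that is already met when the one before it is completed fails the run):
1. the knob is picked up, its underside more than 40 mm above the table (height (world z) of knob above 0.04 m and contact force between the fingers and knob above 1.5 N), for 0.2 s.
2. the knob is home on the D-shaft: the shaft's tip at least 16.5 mm into the bore, pointer over the flat (z of knob in the frame of shaft_tip below -0.0165 m and horizontal distance between knob and shaft_tip below 0.002 m and angle between the x axis of knob and the x axis of shaft_tip, either way round below 0.2 rad and x of pointer in the frame of shaft_tip above 0.018 m), for 0.2 s.
At the end, for the whole second after the job is handed in: The robot still holds the knob: its fingers touch it with more than 1.5 N; the knob is home on the D-shaft (tip at least 16.5 mm into the 18 mm bore, axes within 2 mm, pointer on the side of the shaft's flat within 0.2 rad) and the shaft is kept pushed in by more than 3.5 mm of its 5 mm travel (all of step 2 and value of joint press above 0.0035 m and contact force between the fingers and knob above 1.5 N); the arm keeps its last pose, push and grip.
It fails at once if a bystander (tool, lid, pot, figurine, jar or pan) is moved by more than 25 mm (distance of any of modelling_tool, loop_tool, jar_lid, brass_pot, figurine, jar, pan from where it was at the start of the episode above 0.025 m).
It fails at once if the other control's knob is turned (its pointer moves more than 10 mm) (distance of fitted_pointer from where it was at the start of the episode above 0.01 m).
It also fails if it takes over 45 s, if anything falls off the work surface, if the arm or the gripper's body presses on something with over 40 N, if the wrist force passes 120 N, or if a joint passes its speed limit or range.

### The arm

A 6-joint arm with a two-finger parallel gripper is mounted at the origin on the work surface. World frame = base frame: x ahead of the robot, y to its left, z up, the work surface at z = 0. Lengths are in mm, angles in degrees, forces in N, time in s.
With the tool pointing down it reaches from about 350 to 975 mm from the base axis. Payload 7.1 kg.
Tool frame: the origin (TCP) lies at the centre of the arm's flange, where the gripper is bolted on; the fingertips stand 182 mm ahead of it and the grasp point (between the pads) lies 163 mm ahead of it; z points along the fingers, y is the line along which they close (so a half turn about z gives the same grasp; the last joint's range is limited). The gripper opens to 88 mm and grips with 3 to 60 N. Pads are 20 mm wide; open, the fingers measure 115 mm over their backs; the gripper's body (75 mm by 178 mm) begins 61 mm behind the grasp point.
Start: joints at [-1.089, 24.242, 93.386, -0, 62.372, -1.089], TCP at [624.985, 0.026, 404.675] pointing down, gripper open.
Joint ranges: [-172.04, 172.04], [-51.8, 120.97], [4.93, 147.93], [-75.15, 255.16], [6.16, 154.13], [-145.62, 145.62]. Speed limits (degrees/s): [136.94, 136.94, 172.46, 180, 180, 180].

### API

Orientations are given as a 3x3 rotation matrix whose columns are the frame's x, y, z axes.
In Python, from plant import r gives the robot as it stands. Calls block until the motion is done:
- r.movep(position, orientation): joint-space move of the TCP to a pose.
- r.move_l(position, rate=150, rot=None, f_stop=None): straight line of the TCP; rot=None keeps the orientation; rate is the mean speed in mm/s. With f_stop (N) it stops when the force on the tool has changed by that much, and returns True; else False.
- r.movej(angles): joint-space move.
- r.gripper_to(opening, strength=None): finger opening in mm; strength is the grip in N (None keeps the last); returns when the fingers have stopped.
- r.hold(seconds).
- r.solve_ik(position, orientation): joint angles nearest the present ones, or None.
- r.grab_frame(name): name is "scene" or "side" or "wrist"; returns the picture (480x640x3 uint8, red, green, blue); there is no depth.
- r.get_calibration(name): a dict with "fx", "fy", "cx", "cy" (pixels), "world_from_camera" (4x4, takes a point from camera to world coordinates). Camera axes: x right, y up, looking along -z (the intrinsics and any distortion apply to the point x, -y, -z); pixel columns grow to the right and rows downward; lengths in mm; the calibration is good to about 2 mm. A picture is of the moment at which its call begins: read the wrist's pose just before it. get_calibration takes no time and is no camera call; for the wrist camera it gives the pose at the moment of the call.
A pose or a line that the arm cannot do raises r.MotionError and nothing moves.
- r.finish_job(): hands the job in; it is judged then, once.
Trained networks look in the newest picture that a camera, given by its name, has taken for a name from the list of things; names that differ only in an ending like _2 or _b are one class to them, and where a whole thing is asked for, a point or a joint stands for the part that bears it (a point fixed in the world has none). Each returns a list of dicts, best first, with "score" (0 to 1); they miss things now and then, are a little off and sometimes report something else, mostly with a low value. They report only what shows in the picture. A call takes as long as a camera call.
- r.look_for(camera, name): "location" ([x, y, z] in mm, in world coordinates, good to about 4 mm: the middle of the surface that is visible of it).
- r.silhouettes(camera, name): "region" (480x640 bool, what is visible of it).
Readings, each from a call of its own:
- r.read_time_s(): time.
- r.read_q(): joint angles.
- r.read_joint_velocities(): joint speeds.
- r.read_joint_efforts(): joint torques, N m.
- r.read_tool_pos(): TCP position.
- r.read_tool_rot(): TCP orientation.
- r.read_ft_force(): force on the tool from outside, world axes, zero at the start.
- r.read_moment(): the same for the moment, N m.
- r.read_width(): finger opening in mm.
- r.read_grip_force(): force on a finger pad.
Only numpy, scipy, OpenCV 4.12 (cv2) and the standard library are available. Lean on these libraries where they do the work, as an engineer would, in place of code of your own. Each camera call takes 0.05 s, during which the arm holds its last target. There are 200 camera calls.

## Working session

There is one attempt and no reset: what is moved stays moved. The work goes in short steps, each a Python script; the robot and the scene stay as the last script left them, time stands still between calls to the robot, and variables do not carry over. Pictures are saved under pics/ and viewed, at most 10 in all, crops included, and the job is handed in when it is done.

```bash
mkdir -p pics; ls; python3 - <<'E'
from plant import r
import cv2
for c in ("scene","wrist"):
    im=r.grab_frame(c); cv2.imwrite(f"pics/{c}0.png",im[:,:,::-1])
    for n in ("knob","pointer","shaft_tip","bezel","fitted_pointer","warmer","jar_lid","brass_pot","figurine"):
        print(c,n,[(d["location"],round(d["score"],2)) for d in r.look_for(c,n)][:3])
print(r.get_calibration("wrist"),r.read_time_s())
E
```

```text
pics
scene knob [([576.5, -279.7, 34.1], 0.65)]
scene pointer [([575.2, -280.9, 35.2], 0.77)]
scene shaft_tip []
scene bezel [([512.8, 62.7, 56.9], 0.81), ([580.0, -283.8, 34.7], 0.49)]
scene fitted_pointer [([501.1, 183.0, 98.0], 0.58)]
scene warmer [([651.0, 168.4, 63.8], 0.59)]
scene jar_lid [([580.8, 507.8, 62.0], 0.2)]
scene brass_pot [([492.9, -494.0, 48.6], 0.7)]
scene figurine [([667.2, -473.7, 70.2], 0.88), ([656.0, 121.5, 74.3], 0.52)]
wrist knob [([564.5, -272.4, 28.6], 0.84)]
wrist pointer [([571.8, -272.6, 26.6], 0.86)]
wrist shaft_tip [([507.4, 64.1, 82.2], 0.79)]
wrist bezel [([510.8, 66.0, 58.1], 0.76)]
wrist fitted_pointer [([493.8, 157.4, 76.5], 0.79)]
wrist warmer [([576.1, 82.0, 63.4], 0.84)]
wrist jar_lid [([512.5, -149.6, 14.8], 0.47)]
wrist brass_pot [([509.9, 61.2, 82.0], 0.32)]
wrist figurine [([492.8, 160.2, 78.6], 0.17)]
{'fx': 377.4203855662748, 'fy': 377.4203855662748, 'cx': 314.77452466272945, 'cy': 237.986719313664, 'world_from_camera': array([[ 9.99998701e-01, -7.44770507e-04,  1.42923648e-03,
         6.25277878e+02],
       [ 3.33014277e-04,  9.63167426e-01,  2.68902210e-01,
         7.46782108e+01],
       [-1.57686446e-03, -2.68901385e-01,  9.63166423e-01,
         3.85751666e+02],
       [ 0.00000000e+00,  0.00000000e+00,  0.00000000e+00,
         1.00000000e+00]])} 1.0
```

View pics/scene0.png

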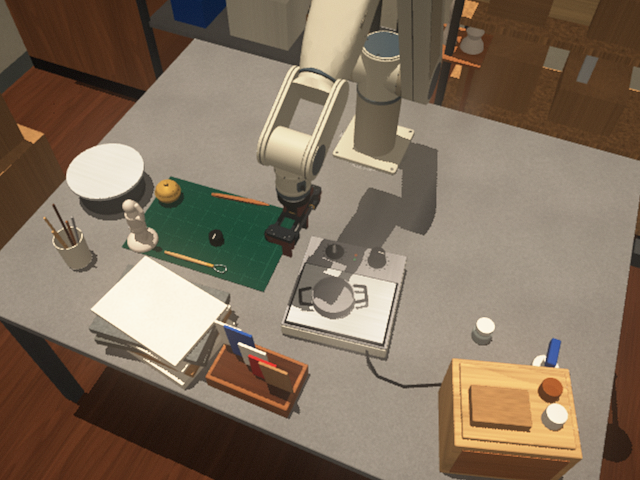

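View pics/wrist0.png

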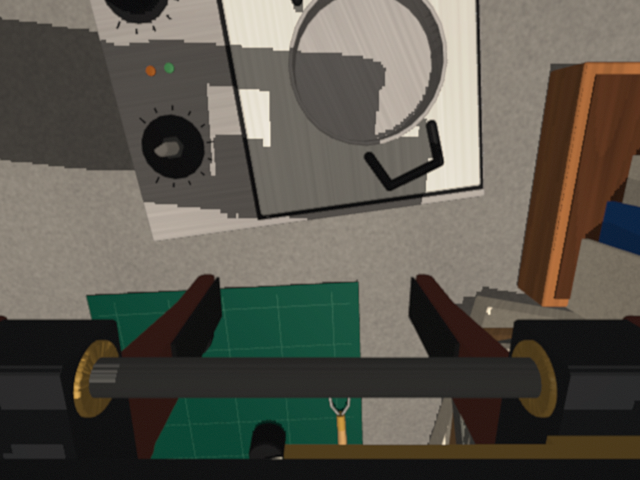

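The bare shaft is the right-hand control (wrist px 172,147). The knob is on the mat (scene px 216,237), with the tools on either side of it. I'll take closer looks from straight above both.

```bash
cat > h.py <<'E'
from plant import r
import numpy as np, cv2
def pix(p,cal):
    c=np.linalg.inv(cal["world_from_camera"])@np.append(p,1.)
    return np.array([cal["cx"]+cal["fx"]*c[0]/-c[2], cal["cy"]-cal["fy"]*c[1]/-c[2]])
def ray(uv,z,cal):
    T=cal["world_from_camera"]; d=T[:3,:3]@np.array([(uv[0]-cal["cx"])/cal["fx"],-(uv[1]-cal["cy"])/cal["fy"],-1])
    return T[:3,3]+d*(z-T[2,3])/d[2]
def yaw(a):  # tool down, closing line y at world angle a (deg)
    c,s=np.cos(np.radians(a)),np.sin(np.radians(a))
    return np.array([[s,c,0],[-c,s,0],[0,0,-1]])
def crop(im,uv,h=60,s=6):
    u,v=np.round(uv).astype(int); u=np.clip(u,h,640-h); v=np.clip(v,h,480-h)
    return cv2.resize(im[v-h:v+h,u-h:u+h,::-1],None,fx=s,fy=s,interpolation=cv2.INTER_CUBIC),(u-h,v-h)
E
python3 - <<'E'
from h import *
R=r.read_tool_rot(); print(R.round(3) if hasattr(R,'round') else R)
R=np.array(R)
out=[]
for n,p,z in (("shaft",(511,64),320),("knob",(568,-275),290)):
    r.movep([*p,z],R); r.hold(.2)
    cal=r.get_calibration("wrist"); im=r.grab_frame("wrist")
    cv2.imwrite(f"pics/raw_{n}.png",im[:,:,::-1]); np.save(f"cal_{n}.npy",cal,allow_pickle=True)
    for m in (("shaft_tip","bezel","fitted_pointer") if n=="shaft" else ("knob","pointer","loop_tool","modelling_tool","jar_lid")):
        print(m,[(np.round(d["location"],1),round(d["score"],2)) for d in r.look_for("wrist",m)][:2])
    c,o=crop(im,pix([*p,87 if n=="shaft" else 35],cal),h=75,s=5.3); print(n,o); out.append(c)
cv2.imwrite("pics/two.png",cv2.resize(np.hstack(out),(800,400)) )
for n,c in zip("ab",out): cv2.imwrite(f"pics/c_{n}.png",cv2.resize(c,(600,600)))
print(r.read_time_s(), r.read_q())
E
```

```text
[[-0.  1.  0.]
 [ 1.  0.  0.]
 [ 0.  0. -1.]]
shaft_tip [(array([506.5,  62.5,  83.3]), 0.75)]
bezel []
fitted_pointer [(array([491.9, 175.9,  98.8]), 0.67)]
shaft (np.int64(236), np.int64(186))
knob [(array([ 561.7, -280.7,   32.7]), 0.95), (array([ 647.9, -445.6,   13.1]), 0.67)]
pointer [(array([ 570.1, -278.5,   35. ]), 0.72)]
loop_tool [(array([ 653.1, -260.8,   13. ]), 0.93)]
modelling_tool [(array([ 396.2, -278.6,   10.9]), 0.89)]
jar_lid [(array([ 487.6, -145.5,   15.7]), 0.72)]
knob (np.int64(239), np.int64(178))
3.8667 [-2.68936205e+01  3.28543818e+01  9.65570580e+01  1.38397140e-03
  5.05862391e+01 -2.69157865e+01]
```

View pics/c_a.png

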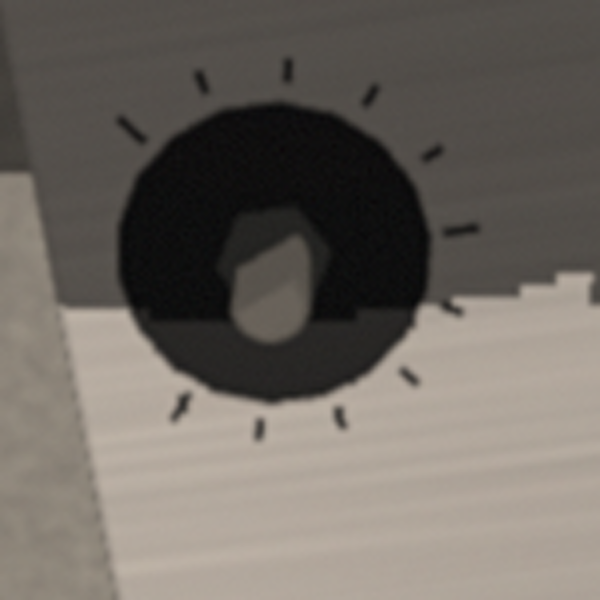

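View pics/c_b.png

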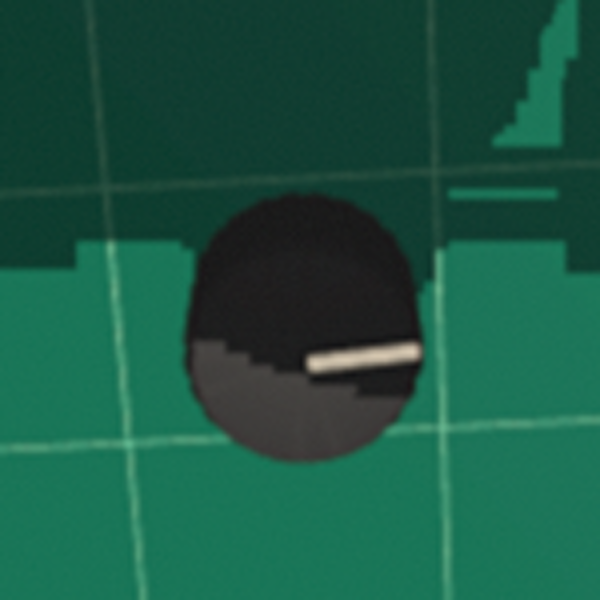

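View pics/raw_shaft.png

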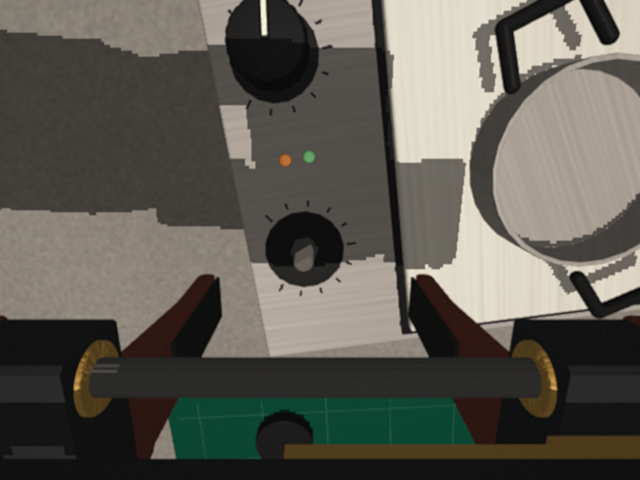

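Shaft crop: the D-top is centred near (272,301). Its flat edge runs (235,305)–(305,265), facing up-left, so roughly 120° in world. Knob crop: the pointer runs from (307,363) to (421,350), roughly 5°. Next I'll look at both with the camera directly overhead and closer, using the same geometry each time so camera bias cancels.

```bash
sed -i 's/return np.array(\[\[s,c,0\],\[-c,s,0\],\[0,0,-1\]\])/return np.array([[-s,c,0],[c,s,0],[0,0,-1]])/' h.py
python3 - <<'E'
from h import *
g={}
for n,uv,z in (("knob",(239+307/4,178+363/4),37.5),("shaft",(236+272/4,186+301/4),87)):
    g[n]=ray(uv,z,np.load(f"cal_{n}.npy",allow_pickle=True).item())
print(g)
R=yaw(0)
for n in ("shaft","knob"):
    p=g[n]; zt=p[2]+170+19
    r.movep([p[0],p[1]-75,zt],R); r.hold(.2)
    cal=r.get_calibration("wrist"); im=r.grab_frame("wrist")
    np.save(f"cal2_{n}.npy",cal,allow_pickle=True); cv2.imwrite(f"pics/raw2_{n}.png",im[:,:,::-1])
    c,o=crop(im,pix(p,cal),h=30 if n=="shaft" else 60,s=20 if n=="shaft" else 10); c=cv2.resize(c,(600,600)); print(n,o,pix(p,cal)); cv2.imwrite(f"pics/d_{n}.png",cv2.convertScaleAbs(c,alpha=1.3))
print(r.read_time_s())
E
```

```text
{'knob': array([ 569.01084322, -285.37874411,   37.5       ]), 'shaft': array([506.84008605,  63.68175009,  87.        ])}
shaft (np.int64(283), np.int64(99)) [312.98389811 129.25700079]
knob (np.int64(254), np.int64(75)) [313.82099292 134.7746078 ]
6.7583
```

View pics/d_shaft.png

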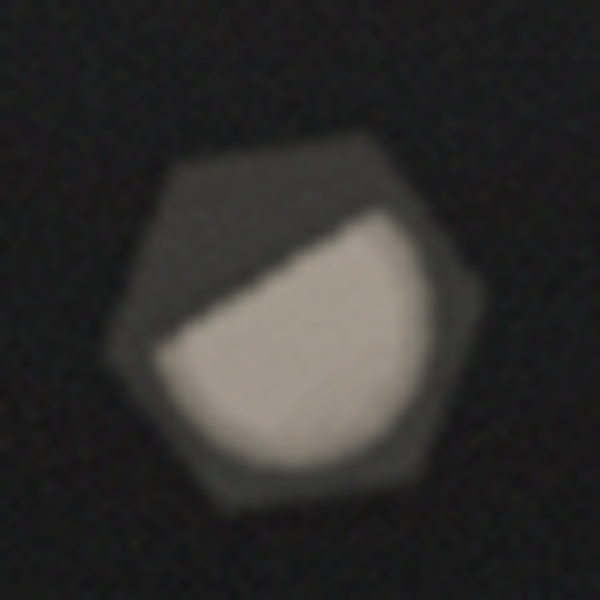

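View pics/d_knob.png

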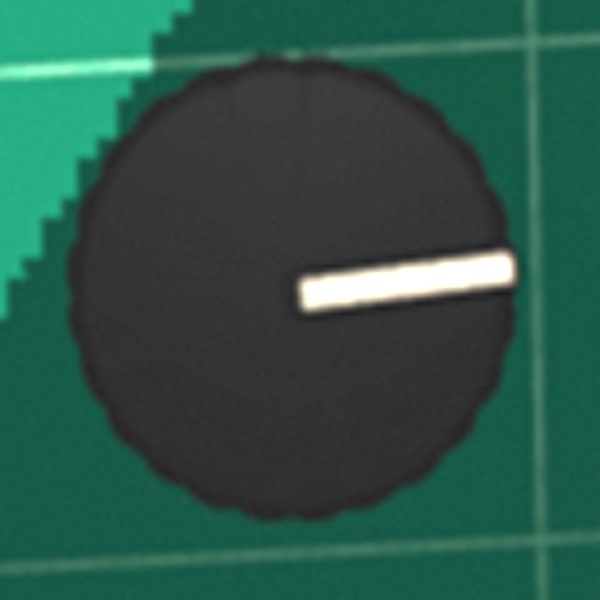

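Both are clear: the D with its flat facing up-left, and the pointer just above +x. I'll fit both numerically on their own planes.

```bash
cat > fit.py <<'E'
from h import *
from scipy.optimize import least_squares
def contour(mask,seed):
    n,l=cv2.connectedComponents(mask.astype(np.uint8)); m=(l==l[int(seed[1]),int(seed[0])]).astype(np.uint8)
    K=8; m=cv2.GaussianBlur(cv2.resize(m*255,None,fx=K,fy=K,interpolation=cv2.INTER_LINEAR),(0,0),4)
    c=max(cv2.findContours((m>127).astype(np.uint8),cv2.RETR_EXTERNAL,cv2.CHAIN_APPROX_NONE)[0],key=cv2.contourArea)[:,0]
    return (c+.5)/K-.5
def world(c,z,cal): return np.array([ray(u,z,cal)[:2] for u in c])
def fit_shaft():
    cal=np.load("cal2_shaft.npy",allow_pickle=True).item(); im=cv2.imread("pics/raw2_shaft.png").astype(int)
    sub=np.zeros(im.shape[:2],bool); sub[99:159,283:343]=True
    P=world(contour((im[:,:,1]>90)&sub,(283+31,99+35)),87,cal)
    def f(v): # signed distance to D: intersection of circle and half plane
        d=P-v[:2]; return np.maximum(np.hypot(*d.T)-v[3], d@[np.cos(v[2]),np.sin(v[2])]-v[4])
    s=least_squares(f,[*P.mean(0),2.09,6,2],loss="soft_l1",f_scale=.3); return s.x[:2],np.degrees(s.x[2]),s.x[3:],np.std(s.fun)
def fit_knob():
    cal=np.load("cal2_knob.npy",allow_pickle=True).item(); im=cv2.imread("pics/raw2_knob.png").astype(int)
    sub=np.zeros(im.shape[:2],bool); sub[75:195,254:374]=True
    w=im.min(2)>130; seed=(254+80,75+55)
    dark=((im[:,:,1]-im[:,:,2]<20)|w)&sub
    P=world(contour(dark,seed),35,cal)
    s=least_squares(lambda v:np.hypot(*(P-v[:2]).T)-v[2],[*P.mean(0),21],loss="soft_l1",f_scale=.3)
    W=world(contour(w&sub,seed),37.5,cal); vx,vy,_,_=cv2.fitLine(W.astype(np.float32),cv2.DIST_L2,0,.01,.01).ravel()
    a=np.degrees(np.arctan2(vy,vx)); a=a if vx>0 else a+180
    return s.x[:2],a,s.x[2],np.std(s.fun)
if __name__=="__main__": print(fit_shaft()); print(fit_knob())
E
python3 fit.py
```

```text
(array([506.3860362 ,  63.06156533]), np.float64(120.86961483772717), array([5.47714848, 2.02025264]), np.float64(0.0840519116979153))
(array([ 568.2014146 , -284.91966715]), np.float32(7.5302405), np.float64(19.680297822158103), np.float64(0.178408039604516))
```

```bash
python3 - <<'E'
from h import *
k=np.array([568.2,-284.9]); zg=25+163
def at(a,z): return [*k,z],yaw(a)
r.gripper_to(64,12)
r.movep(*at(30,zg+60)); print(np.round(r.read_q(),1))
print("contact",r.move_l([*k,zg],rate=80,f_stop=8))
r.gripper_to(30,12); print("w1",r.read_width()); r.gripper_to(64)
r.movep(*at(-60,zg)); print(np.round(r.read_q(),1))
r.gripper_to(30,12); print("w2",r.read_width(),np.round(r.read_tool_pos(),2)); r.gripper_to(64)
r.move_l([*k,zg+60],rate=150)
c=np.load("cal2_knob.npy",allow_pickle=True).item()
r.movep([569.01,-285.38-75,37.5+189],yaw(0)); r.hold(.2)
cal=r.get_calibration("wrist"); im=r.grab_frame("wrist")
np.save("cal2_knob.npy",cal,allow_pickle=True); cv2.imwrite("pics/raw2_knob.png",im[:,:,::-1])
from fit import *
print(fit_knob(), r.read_time_s())
E
```

```text
[-27.7  36.6  96.7  -0.   46.7 -57.5]
contact False
w1 41.60282490958404
[-27.7  41.8  97.1  -0.   41.1  32.2]
w2 42.04808742868285 [ 568.2  -284.89  188.  ]
(array([ 568.31745968, -283.73526005]), np.float32(-0.26254654), np.float64(19.664525049464366), np.float64(0.19245538961714195)) 14.05
```

Camera bias from the squeeze is (0.1, 1.2) mm, so the corrected shaft position is (506.3, 61.9). The pointer is now at −0.3°. I'll grasp firmly, lift, and check the pointer in the gripper.

```bash
python3 - <<'E'
from h import *
from fit import contour,world
k=np.array([568.2,-284.9]); zg=25+163; S=np.array([506.27,61.9])
r.movep([*k,zg+60],yaw(-60)); r.move_l([*k,zg],rate=120)
r.gripper_to(30,45); print("w",r.read_width(),r.read_grip_force())
r.move_l([*k,zg+130],rate=150); r.hold(.2)
r.movep([*S,69+22+45+163],yaw(61.1)); r.hold(.2)
p=np.array(r.read_tool_pos()); print(p.round(2),np.round(r.read_q(),1),r.read_grip_force())
cal=r.get_calibration("wrist"); im=r.grab_frame("wrist")
cv2.imwrite("pics/held.png",im[:,:,::-1]); np.save("cal_held.npy",cal,allow_pickle=True)
z=p[2]-163+10+2.5; u=pix([*p[:2],z],cal); print(u)
h=int
c,o=crop(im,u,h=50,s=10); print(o); cv2.imwrite("pics/held_c.png",cv2.resize(c,(600,600)))
w=im.astype(int).min(2)>120; sub=np.zeros(w.shape,bool); sub[o[1]:o[1]+100,o[0]:o[0]+100]=1; w&=sub
n,l,st,ce=cv2.connectedComponentsWithStats(w.astype(np.uint8))
for i in range(1,n):
    if st[i,4]>30:
        W=world(contour(w,np.argwhere(l==i)[0][::-1]),z,cal); vx,vy,x,y=cv2.fitLine(W.astype(np.float32),2,0,.01,.01).ravel()
        print(st[i],ce[i],np.degrees(np.arctan2(vy,vx)),x-p[0],y-p[1])
print(r.read_time_s(),np.round(r.read_ft_force(),1))
E
```

```text
w 41.80900039959304 45.00035206438042
[506.6   61.27 299.  ] [  5.6  23.8 111.9  -0.   44.3 -55.4] 44.99985745875165
[312.07719269 330.43613268]
(np.int64(262), np.int64(280))
[315 290  21  38 141] [324.96453901 308.38297872] -51.832073 -5.746292821865893 8.780922821490961
[262 336  19  21 208] [269.17788462 349.35576923] -10.946434 -1.047318212490893 -18.740431853802008
[350 349  12   9  67] [356.92537313 354.1641791 ] -86.03185 17.743880517977857 10.460068634479242
19.075 [ 0.5 -0.8 -0.7]
```

View pics/held.png

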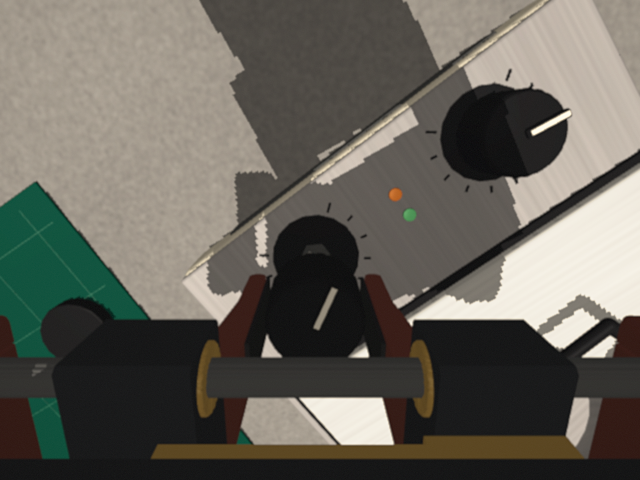

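The knob is held over the shaft, with the pointer from (318,328) to (335,290). I'll check its angle more closely.

```bash
python3 - <<'E'
from h import *
r.hold(.3); p=np.array(r.read_tool_pos()); print(p.round(2),np.round(r.read_tool_rot(),4))
cal=r.get_calibration("wrist"); im=r.grab_frame("wrist"); np.save("cal_held.npy",cal,allow_pickle=True)
g=im[275:345,300:350,::-1]; cv2.imwrite("pics/held_z.png",cv2.resize(cv2.convertScaleAbs(g,alpha=1.4),None,fx=8,fy=8,interpolation=cv2.INTER_CUBIC))
b=im.astype(float).min(2)
for thr in (80,100,120,140):
    w=np.zeros(b.shape,np.uint8); w[280:335,308:345]=b[280:335,308:345]>thr
    n,l,st,_=cv2.connectedComponentsWithStats(w); i=1+st[1:,4].argmax()
    Q=np.argwhere(l==i)[:,::-1]; W=np.array([ray(q,p[2]-150.5,cal)[:2] for q in Q]); c=W.mean(0); ev=np.linalg.eigh(np.cov((W-c).T))
    v=ev[1][:,1]; v*=np.sign(v[1]); t=(W-c)@v
    print(thr,st[i],np.degrees(np.arctan2(v[1],v[0])),c-p[:2],np.ptp(t))
E
```

```text
[506.28  61.81 299.  ] [[-0.8753  0.4835 -0.    ]
 [ 0.4835  0.8753  0.    ]
 [ 0.     -0.     -1.    ]]
80 [314 288  23  42 267] 128.5193225927702 [-5.81652923  8.78471782] 18.308868101736692
100 [314 289  23  40 220] 128.3518705425626 [-5.82426346  8.77403375] 17.784498100781498
120 [315 290  21  38 139] 128.34906881789345 [-5.85517919  8.83571103] 17.01603681305692Traceback (most recent call last):
  File "<stdin>", line 8, in <module>
ValueError: attempt to get argmax of an empty sequence
```

View pics/held_z.png

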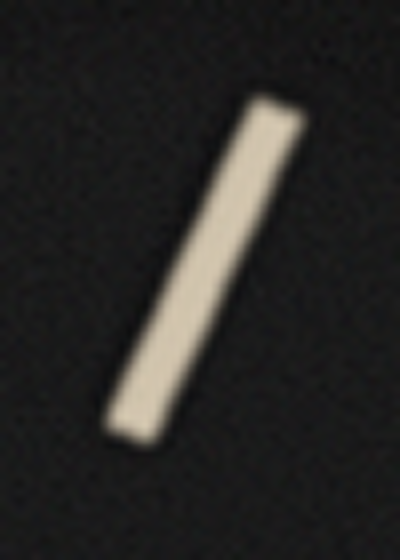

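```bash
python3 - <<'E'
from h import *
cal=np.load("cal2_knob.npy",allow_pickle=True).item(); b=cv2.imread("pics/raw2_knob.png").astype(float).min(2)
for thr in (100,130,170):
    w=np.zeros(b.shape,np.uint8); w[75:195,254:374]=b[75:195,254:374]>thr
    n,l,st,_=cv2.connectedComponentsWithStats(w); i=1+st[1:,4].argmax()
    W=np.array([ray(q,37.5,cal)[:2] for q in np.argwhere(l==i)[:,::-1]]); c=W.mean(0); v=np.linalg.eigh(np.cov((W-c).T))[1][:,1]; v*=np.sign(v[0])
    print(thr,st[i],np.degrees(np.arctan2(v[1],v[0])),c,np.ptp((W-c)@v))
E
```

```text
100 [315 120  43  12 289] 7.489865839646571 [ 578.30985627 -282.38712009] 18.451793374261513
130 [315 120  43  12 248] 7.5715894309411 [ 578.27974882 -282.40120629] 18.30314842985799
170 [316 121  41  10 188] 7.569731860426367 [ 578.2991158 -282.3806474] 17.55629575215797
```

The −0.3° was a seed bug in my line fit. The pointer was really at 7.5°, which agrees with 128.4° in the gripper. The correct place yaw is therefore 53.5°. Inserting now with force monitoring.

```bash
python3 - <<'E'
from h import *
S=np.array([506.27,61.9]); R=yaw(53.5)
r.movep([*S,276],R); r.hold(.4); print(np.round(r.read_tool_pos(),2),np.round(r.read_ft_force(),1))
for z in (270,267,264,260):
    s=r.move_l([*S,z],rate=20,f_stop=3.5); r.hold(.1); print(z,s,np.round(r.read_tool_pos(),2),np.round(r.read_ft_force(),1),np.round(r.read_moment(),2))
    if s: break
print(r.read_time_s())
E
```

```text
[506.41  61.91 276.49] [-0.7  1.2 -0.3]
270 False [506.29  61.89 269.93] [ 1.1  0.2 -0.3] [ 0.07 -0.07  0.03]
267 False [506.24  61.91 266.97] [-0.2  0.4 -0.3] [ 0.06 -0.1  -0.03]
264 False [506.27  61.9  263.96] [ 0.8  0.4 -1.5] [ 0.06 -0.09 -0.03]
260 False [506.3   61.91 259.97] [ 0.4 -0.3 -1. ] [ 0.04 -0.07 -0.03]
21.8833
```

Sliding on freely. Next: home, then press.

```bash
python3 - <<'E'
from h import *
S=np.array([506.27,61.9])
for z in (256,254,253,252,251,250,249,248.5):
    s=r.move_l([*S,z],rate=15,f_stop=25); r.hold(.3 if z==253 else .1); print(z,s,np.round(r.read_tool_pos(),2),np.round(r.read_ft_force(),1))
    if s or r.read_ft_force()[2]>14: break
print(r.read_time_s(),r.read_grip_force(),r.read_width())
E
```

```text
256 False [506.28  61.89 255.98] [ 0.7 -0.3  0.1]
254 False [506.41  61.93 254.15] [0.7 0.4 2. ]
253 False [506.41  61.92 253.11] [1.4 1.  3.2]
252 False [506.41  61.92 252.07] [1.4 0.1 4. ]
251 False [506.4   61.9  251.11] [ 1.4 -0.4  5.9]
250 False [506.42  61.91 250.17] [ 1.1 -0.1  5.9]
249 False [506.42  61.91 249.23] [-0.2  0.3  7.7]
248.5 False [506.43  61.91 248.99] [-1.  -0.3 10.1]
25.0833 45.00264452013653 41.30015362044457
```

```bash
python3 - <<'E'
from h import *
r.hold(.5); print(np.round(r.read_tool_pos(),2),np.round(r.read_ft_force(),1),r.read_grip_force())
print(r.finish_job())
E
```

```text
[506.45  61.9  248.99] [-0.1 -1.1  9.2] 45.00268945237622
the job is handed in; nothing more can be done
None
```

The job is handed in: the knob is on the D-shaft with its pointer over the flat, pressed to the spring's stop (about 9 N back) and still gripped at 45 N; the interface returned no verdict.

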